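Load a tape roll on the feed rail and hold the jog key turned

TASK

Take the roll hanger off its parking stand, hook it over the feed rail well to the left of the black band, slide it along the rail until it is centred on the band, and let go of it. Then take the key from its rest, push it fully home in the lock on the console (its pins are sticky: push firmly or wiggle it a little), turn it a quarter turn clockwise to the stop, and finish while still gripping the key and holding it turned: the lock springs back if let go. Leave the tray, jar and spare roll alone.

Things in the scene. Friction and masses are not known exactly. Their poses are not given: they have to be found in the camera images.
- hanger: Loose steel saddle hook with a paper tape roll, 0.16 kg, at the start hung over the stand's bar. Origin: middle of the underside of its bridge (rests on the bar). x across the bar, y along it, z up. Bridge 8 mm thick, 30 mm long in y, x -13 to +24. Slot below it: x -8.5 to +8.5 mm, between a lip on the far side (x 8.5 to 24, down to z -22) and a plate on the robot's side (x -13 to -8.5, down to z -100).
- hanger_tab (a point): Middle of the black upright grip tab on the hanger's bridge, 27 mm above the hanger's origin, same axes. The tab is 12 mm thick in x, 36 mm wide in y, 38 mm tall; grip it across its thickness from above.
- hanger_roll (a point): Middle of the tape roll on the hanger, 19 mm to -x (the robot's side) and 62 mm below the hanger's origin. Roll 80 mm across, 12 mm thick in x, lowest point 102 mm below the origin. The hanger hangs level by itself. To carry it forward over the stand's bar lift it 110 mm; its lip clears a bar at 30 mm.
- stand: Fixed parking stand: a level flat steel bar 12 mm thick, 25 mm tall, 130 mm long, top 120 mm above the table, on two 12 mm posts at its ends and a white base plate 90 x 140 x 8 mm. Origin on the table under the bar's middle; y along the bar, x across it.
- rail_top (a point): Middle of the top edge of the fixed feed rail, 170 mm above the table: a level aluminium flat bar 12 mm thick, 25 mm tall, 340 mm long, on a 12 x 14 mm post at each end (163 mm from the middle, feet 70 x 30 mm). y along the rail, to the robot's left; x across it, away from the robot.
- mark: The black band on the feed rail, 34 mm wide along it, flush. Origin: its middle on the rail's top edge, axes as the rail's. It is 30 to 90 mm right (-y) of the rail's middle. Hook the hanger on about 90 mm to the left (+y) of it, then slide it right, its bridge down on the rail all the way.
- key: Loose key, 40 g, upright, blade down in its rest. Origin: middle of the underside of its bow (shoulder); z up. Bow: black, 30 mm wide in x, 10 mm thick in y, 34 mm tall above the origin; grip across the thickness. Below: round neck 4.4 mm thick, 8 mm long, then a flat bit 14 mm wide in x, 5 mm thick in y, to 26 mm below the origin, tip rounded. Same either way round (half turn about z).
- key_rest: Fixed grey block 60 x 40 mm, 40 mm tall, with a slot 18 x 9 mm, 34 mm deep, in the middle of its top, where the key stands. Origin on the table under its middle; slot along x.
- console: Fixed white console 180 (x) x 140 (y) mm, 60 mm tall. Origin on the table under its middle. The lock's square steel face (60 mm) is on top, 30 mm to -x of the middle; three small buttons, 7 mm high, are on top 50 mm to +x of the middle.
- lock (a point): Middle of the key slot on the lock's steel face, 62 mm above the table. z up, slot along x: 15.6 x 6.6 mm, 2 mm chamfer, through a 6 mm face plate, the plug with sticky pins below. Home: the key's shoulder down on the face. Turn it only then: higher up the plate blocks the bit (do not force it); once turned it is caught below the plate.
- plug (a joint): Turn of the lock's plug, rad: 0 at rest, grows clockwise seen from above, stop at 1.571. Spring return: 0.03 N m at rest, 0.11 at the stop. The key has about 0.1 rad of play in it. Two pairs of sticky spring pins, 15 and 22 mm below the face, resist the key's way in: 5 to 15 N of push.
- tray: Bystander: loose black component tray 70 x 120 x 14 mm lying on the table. Origin under its middle.
- jar: Bystander: loose small jar 40 mm across, 50 mm tall. Origin under its middle.
- spare_roll: Bystander: loose paper tape roll 80 mm across, 14 mm tall, lying flat. Origin under its middle.
Not all that is in view belongs to the job. Several things have the shape of the hanger; the one meant has the colours described above.

How it is judged:
By the outcome, as a careful person would: the job done as asked, in the order asked, and still so for the second after the job is handed in, while the arm keeps its last pose, push and grip.
It also fails if it takes over 58 s, if anything falls off the work surface, if the arm or the gripper's body presses on something with over 40 N, if the wrist force passes 120 N, or if a joint passes its speed limit or range.

ROBOT

A 7-joint arm with a two-finger parallel gripper is mounted at the origin on the work surface. World frame = base frame: x ahead of the robot, y to its left, z up, the work surface at z = 0. Lengths are in m, angles in rad, forces in N, time in s.
With the tool pointing down it reaches from about 0.425 to 0.95 m from the base axis. Payload 4.7 kg.
Tool frame: the origin (TCP) lies midway between the tips of the shut fingers; the grasp point (between the pads) lies 19 mm behind it (ctrl.hold_point_z is the distance from the TCP to the grasp point, in m); z points along the fingers, y is the line along which they close (so a half turn about z gives the same grasp; the last joint's range is limited). The gripper opens to 87 mm and grips with 3 to 60 N. Pads are 19 mm wide; open, the fingers measure 117 mm over their backs; the gripper's body (75 mm by 190 mm) begins 51 mm behind the grasp point.
Start: joints at [-1.244, 0.469, -0.049, 1.532, 0.024, 1.141, -0.082], TCP at [0.235, 0.633, 0.223] pointing down, gripper open.
Joint ranges: [-2.59, 2.59], [-0.33, 1.99], [-1.39, 1.29], [0.1, 2.45], [-1.04, 4.18], [0.21, 1.99], [-2.66, 2.66]. Speed limits (rad/s): [2.57, 2.57, 3.14, 3.14, 3.14, 3.14, 3.14].

INTERFACE

Orientations are given as a rotation vector (axis times angle).
In Python, from bench import ctrl, get_image, camera_info, order gives the robot as it stands.
- The arm moves only by the tool step_arm, never from a script. Its argument "motion" is a list that holds one entry, the list of rows, each a list of 6 numbers: the shift along the tool's x, y, z in mm, then the turn, a rotation vector about the tool's x, y, z in degrees. In form: [[[x, y, z, ax, ay, az], ...]]. A call has 1 to 10 rows; each row is the pose to reach, as a shift and turn from the pose commanded when the call began, along the tool's axes at that moment; what a row does not reach only later rows make up. A row lasts 1/10 s, in which the tool goes at most 50 mm and 8.59 degrees, less where a joint would pass 70% of its speed; a pose out of reach is approached as far as the arm can. A call with a gripper value outside its range is refused whole. "gripper" is the closure, from -1 (fully open) to 1 (shut), set as the call begins (left out, the last holds). The fingers move at their own pace and stop on an object; "newtons" is the grip in N (left out, the last holds). Time passes only in rows, so rows that repeat a pose let the fingers close. It gives the time, the measured TCP pose, the force, the opening and the grip force at its end, in the units of the state.
- ctrl.get_obs(): the state, without advancing time (a new reading comes with each control period).
- get_image(name): name is "scene" or "side" or "wrist"; returns the picture (384x512x3 uint8, red, green, blue); there is no depth.
- camera_info(name): a dict with "intrinsics" (3x3 intrinsics, pixels), "T" (4x4, takes a point from camera to world coordinates). Camera axes: x right, y down, z forward; pixel columns grow to the right and rows downward; lengths in m; the calibration is good to about 2 mm. The wrist camera is an equidistant fisheye: a pixel r from the principal point sees the ray r / f radians off the axis. A picture is of the moment at which its call begins: read the wrist's pose just before it. camera_info takes no time and is no camera call; for the wrist camera it gives the pose at the moment of the call.
- order.hand_in(): hands the job in; it is judged then, once.
The state is a dict: "time_s": time; "joint_pos": joint angles; "qvel": joint speeds; "joint_torque": joint torques, N m; "position": TCP position; "ee_rot": TCP orientation; "force": force on the tool from outside, world axes, zero at the start; "moment": the same for the moment, N m; "gripper_width": finger opening in m; "gripper_force": force on a finger pad.
Only numpy, scipy, OpenCV 4.12 (cv2) and the standard library are available. Lean on these libraries where they do the work, as an engineer would, in place of code of your own. Each camera call takes 0.05 s, during which the arm holds its last target. There are 200 camera calls.

## Working session

There is one attempt and no reset: what is moved stays moved. The work goes in short steps, Python scripts to look and compute and a tool call to move; the robot and the scene stay as the last step left them, time stands still between calls to the robot, and variables do not carry over. Pictures are saved under pics/ and viewed, at most 14 in all, crops included, and the job is handed in when it is done.

Besides the shell and the picture viewer there is one more tool, called after "Request:" by a JSON object that holds its "op" and its "data", one argument or row to a line. step_arm: Moves the arm, as the interface text tells. Its arguments: {"type":"object","properties":{"motion":{"type":"array"},"gripper":{"type":"number"},"newtons":{"type":"number"}},"required":["motion"]}

```bash
mkdir -p pics; ls; python3 - <<'E'
from bench import ctrl,get_image,camera_info
import cv2,numpy as np
np.set_printoptions(precision=4,suppress=True)
for n in("scene","side","wrist"):
    i=camera_info(n); print(n,i["intrinsics"],i["T"])
    cv2.imwrite(f"pics/{n}0.png",get_image(n)[:,:,::-1])
a=cv2.imread("pics/scene0.png")
cv2.imwrite("pics/scene0b.png",cv2.resize(a,(800,600),interpolation=cv2.INTER_CUBIC))
a=cv2.imread("pics/side0.png")
cv2.imwrite("pics/side0b.png",cv2.resize(a,(800,600),interpolation=cv2.INTER_CUBIC))
print(ctrl.get_obs(),ctrl.hold_point_z)
E
```

```text
pics
scene [[386.3763   0.     257.5233]
 [  0.     386.3763 192.617 ]
 [  0.       0.       1.    ]] [[-0.407   0.5907 -0.6968  1.1986]
 [ 0.9133  0.2741 -0.3012  0.4414]
 [ 0.0131 -0.759  -0.651   0.7901]
 [ 0.      0.      0.      1.    ]]
side [[391.2194   0.     264.569 ]
 [  0.     391.2194 194.584 ]
 [  0.       0.       1.    ]] [[-0.8188 -0.4427  0.3656  0.06  ]
 [-0.574   0.6462 -0.503   0.7846]
 [-0.0135 -0.6217 -0.7832  1.1347]
 [ 0.      0.      0.      1.    ]]
wrist [[297.3186   0.     256.5392]
 [  0.     297.3186 192.0768]
 [  0.       0.       1.    ]] [[ 0.349   0.9007  0.2586  0.1643]
 [ 0.9371 -0.3352 -0.0971  0.6592]
 [-0.0008  0.2763 -0.9611  0.3846]
 [ 0.      0.      0.      1.    ]]
{'time_s': 0.15, 'joint_pos': array([-1.2439,  0.4693, -0.0486,  1.5334,  0.0241,  1.141 , -0.0823]), 'qvel': array([ 0.0019, -0.0019, -0.0004, -0.0034, -0.0009,  0.0007, -0.0013]), 'joint_torque': array([  0.0002, -50.843 ,  -0.0811, -23.642 ,  -0.0613,   0.0356,
         0.0001]), 'position': array([0.2349, 0.6323, 0.2217]), 'ee_rot': array([-0.5558, -3.0918,  0.0023]), 'force': array([ 0.0856,  0.0759, -1.0804]), 'moment': array([-0.0034, -0.0222, -0.0465]), 'gripper_force': 0.0, 'gripper_width': 0.08667284068739578} 0.0187
```

View pics/scene0b.png

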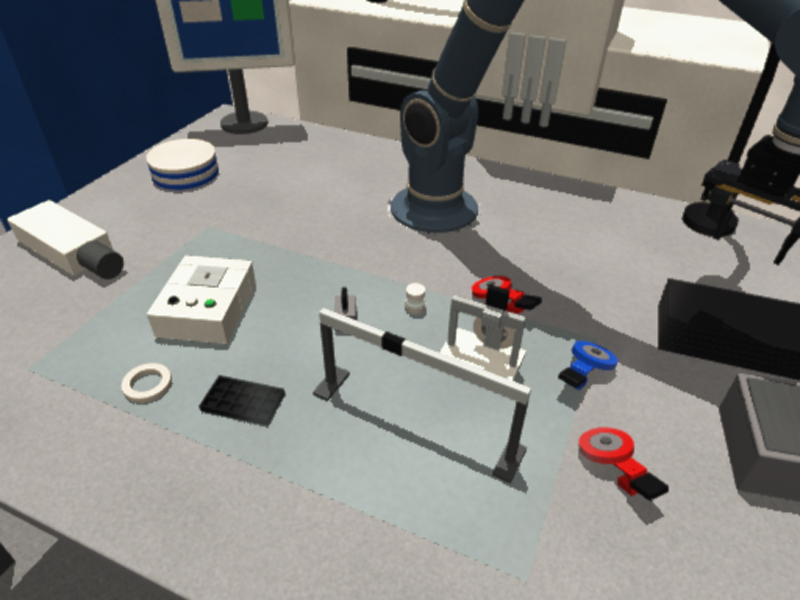

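View pics/side0b.png

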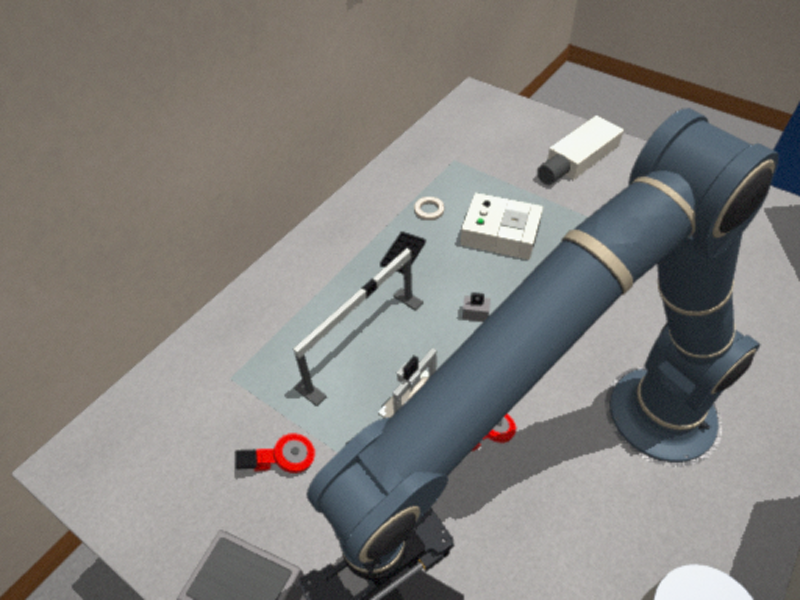

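Scene view (800-px scale): hanger on its stand at about (495,300), rail from (323,317) to (527,395), band at (393,343), key at (345,300), lock at (207,275). The red and blue hangers are decoys. I'll take enlarged crops next.

```bash
python3 - <<'E'
import cv2,numpy as np
def crop(src,x0,x1,y0,y1,k,step=10):
    a=cv2.imread(src)[y0:y1,x0:x1]
    a=cv2.resize(a,None,fx=k,fy=k,interpolation=cv2.INTER_CUBIC)
    for x in range((x0//step+1)*step,x1,step):
        cv2.line(a,(int((x+.5-x0)*k),0),(int((x+.5-x0)*k),6),(0,0,255),1); cv2.putText(a,str(x),(int((x-x0)*k)-8,16),0,.35,(0,0,255))
    for y in range((y0//step+1)*step,y1,step):
        cv2.line(a,(0,int((y+.5-y0)*k)),(6,int((y+.5-y0)*k)),(0,0,255),1); cv2.putText(a,str(y),(8,int((y-y0)*k)+6),0,.35,(0,0,255))
    return a
cv2.imwrite("pics/A.png",crop("pics/scene0.png",200,345,175,285,5.4))
cv2.imwrite("pics/B.png",crop("pics/side0.png",180,350,120,270,4))
cv2.imwrite("pics/C.png",crop("pics/scene0.png",92,232,155,225,5.6))
E
```

```text
(no output)
```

View pics/A.png

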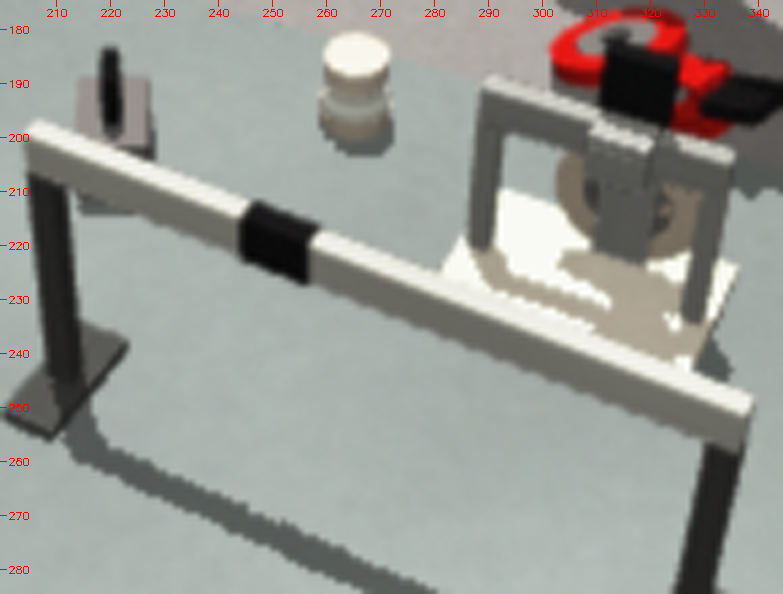

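View pics/B.png

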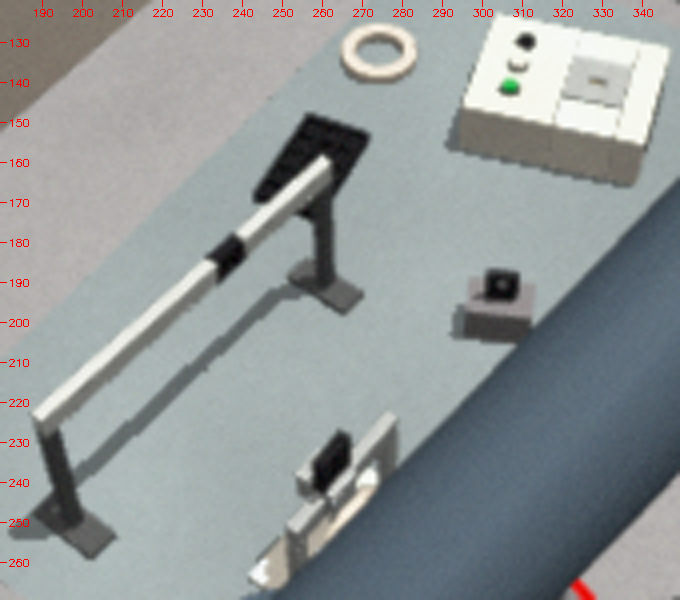

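View pics/C.png

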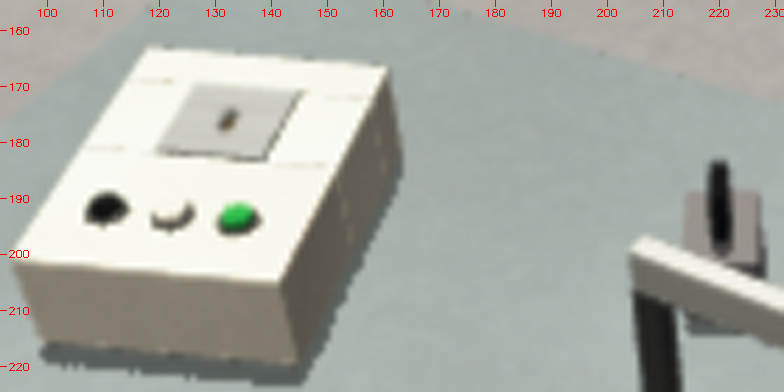

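A shows the rail top from (207,200) to (339,253), the band around (251,220) and the tab at about (319,190). B gives the same objects from the side. C shows the console top corners and the slot at (132.3,176). Next I fit the planar poses from these points.

```bash
cat > h.py <<'E'
import numpy as np
from scipy.optimize import least_squares
from bench import camera_info
CI={n:camera_info(n) for n in("scene","side")}
CROP={"A":("scene",200,175,5.4),"B":("side",180,120,4),"C":("scene",92,155,5.6)}
def proj(n,p):
    T=CI[n]["T"];q=(np.asarray(p)-T[:3,3])@T[:3,:3];K=CI[n]["intrinsics"]
    return q[...,:2]/q[...,2:]*K[0,0]+K[:2,2]
def fit(name,obs,x0,extra=False):
    # obs: (crop,u,v,[lx,ly,lz])
    def res(p,full=False):
        c,s=np.cos(p[2]),np.sin(p[2]);r=[]
        for cr,u,v,l in obs:
            n,a,b,k=CROP[cr];l=np.array(l,float)/1000
            w=[p[0]+c*l[0]-s*l[1],p[1]+s*l[0]+c*l[1],l[2]]
            r.append(proj(n,w)-[(u+.5)/k-.5+a,(v+.5)/k-.5+b])
        return np.array(r).ravel()
    f=least_squares(res,x0,loss="soft_l1");print(name,np.round(f.x,4),"yaw deg",round(np.degrees(f.x[2]),2));print("  res",np.round(res(f.x).reshape(-1,2),1).tolist());return f.x
E
python3 - <<'E'
from h import *
fit("rail",[("A",40,121,[-6,-170,170]),("A",27,147,[6,-170,170]),("A",752,400,[-6,170,170]),("A",744,417,[6,170,170]),
("B",320,155,[6,-170,170]),("B",333,166,[-6,-170,170]),("B",34,410,[6,170,170]),("B",47,432,[-6,170,170])],[.75,0,0])
fit("band",[("A",252,200,[-6,-17,170]),("A",320,227,[-6,17,170]),("A",243,215,[6,-17,170]),("A",311,243,[6,17,170]),("B",229,234,[6,-17,170]),("B",206,262,[6,17,170]),("B",245,245,[-6,-17,170]),("A",240,256,[6,-17,145]),("A",305,285,[6,17,145])],[.75,0,0])
fit("stand",[("A",488,75,[-6,-65,120]),("A",483,92,[6,-65,120]),("A",736,153,[-6,65,120]),("A",730,168,[6,65,120]),("B",390,412,[0,-65,120])],[.6,0.2,0])
fit("tab",[("A",607,38,[6,-18,166]),("A",680,58,[6,18,166]),("A",600,100,[6,-18,130]),("A",668,125,[6,18,130]),("B",343,430,[0,-18,166]),("B",315,465,[6,18,166])],[.6,0.2,0])
fit("console",[("C",148,46,[-90,-70,60]),("C",387,66,[-90,70,60]),("C",280,283,[90,70,60]),("C",12,262,[90,-70,60]),("C",40,340,[90,-70,0]),("C",298,363,[90,70,0]),("C",402,160,[-90,70,0]),("C",228,119,[-30,0,62]),("C",195,85,[-60,-30,62]),("C",304,92,[-60,30,62]),("C",265,160,[0,30,62]),("C",157,152,[0,-30,62]),
("B",500,15,[90,-70,60]),("B",668,48,[-90,-70,60]),("B",465,108,[90,70,60]),("B",598,81,[-30,0,62]),("B",632,185,[-90,70,0]),("B",450,143,[90,70,0])],[.6,-.3,0])
fit("rest",[("A",80,75,[-30,-20,40]),("A",152,80,[-30,20,40]),("C",762,192,[-30,20,40]),("C",685,190,[-30,-20,40]),("B",472,275,[30,-20,40]),("B",535,290,[-30,-20,40]),("B",532,313,[-30,20,40]),("B",467,303,[30,20,40]),("B",464,337,[30,20,0])],[.6,-.1,0])
fit("bow",[("A",111,47,[-15,0,80]),("C",718,160,[-15,0,80]),("B",487,270,[15,0,80]),("B",521,272,[-15,0,80])],[.6,-.1,0])
E
```

```text
rail [ 0.6193  0.2162 -0.0753] yaw deg -4.31
  res [[-0.8, -0.5], [-1.2, -2.5], [1.0, -0.7], [0.6, -0.0], [0.4, 0.3], [-0.2, -0.8], [-1.0, 1.2], [-1.4, -2.2]]
band [ 0.6151  0.1755 -0.0772] yaw deg -4.42
  res [[0.3, -0.0], [0.6, -0.0], [-0.6, 0.3], [-0.3, 0.2], [1.4, 0.2], [0.1, -0.5], [0.2, -0.8], [0.1, 0.4], [0.7, 0.1]]
stand [ 0.4375  0.2686 -0.0261] yaw deg -1.5
  res [[-0.2, 0.2], [-0.9, -0.4], [0.4, 0.1], [0.2, 0.1], [0.1, 0.4]]
tab [0.4317 0.2812 0.0109] yaw deg 0.63
  res [[-0.3, 1.4], [-0.2, 1.4], [-0.5, 0.6], [0.2, -0.3], [1.9, 1.5], [0.2, 0.4]]
console [ 0.5371 -0.2612  0.303 ] yaw deg 17.36
  res [[-0.0, 0.3], [0.4, 0.3], [-0.2, 0.1], [-0.7, -0.6], [-0.2, 0.9], [0.4, 1.1], [0.5, -1.6], [0.1, 0.3], [0.1, -0.4], [-0.5, -0.1], [-0.3, -0.0], [-0.6, -0.3], [-1.1, -0.1], [0.7, 0.3], [-1.1, -0.2], [-0.1, 0.4], [1.0, 1.0], [1.9, 1.8]]
rest [ 0.4536 -0.0024  0.3742] yaw deg 21.44
  res [[-0.2, -0.1], [-0.3, -0.5], [-0.2, 0.1], [0.3, -0.1], [0.1, -0.1], [0.8, -0.9], [-0.2, 1.9], [-0.7, 1.4], [-0.5, -0.3]]
bow [0.4546 0.0015 0.5023] yaw deg 28.78
  res [[-0.3, -1.3], [0.1, -1.1], [-0.8, -0.0], [-0.7, 0.1]]
```

```bash
cat > g.py <<'E'
import numpy as np,sys
from scipy.spatial.transform import Rotation as R
from bench import ctrl
def goto(x,y,z,tx):
    """tx: angle (deg) of tool x axis in world; tool points straight down"""
    o=ctrl.get_obs();Rc=R.from_rotvec(o["ee_rot"]);M=Rc.as_matrix()
    a=np.radians(tx);X=np.array([np.cos(a),np.sin(a),0]);Z=np.array([0,0,-1.]);Rt=R.from_matrix(np.c_[X,np.cross(Z,X),Z])
    d=M.T@(np.array([x,y,z])-o["position"]);r=(Rc.inv()*Rt).as_rotvec(degrees=True)
    print("t %.2f"%o["time_s"],"pos",o["position"].round(4),"txang %.2f"%np.degrees(np.arctan2(M[1,0],M[0,0])),"zaxis",M[:,2].round(4),"F",o["force"].round(1),"M",o["moment"].round(2),"w %.4f gf %.1f"%(o["gripper_width"],o["gripper_force"]),"q",o["joint_pos"].round(2))
    print("MOVE mm",(d*1000).round(1).tolist(),"deg",r.round(2).tolist())
if __name__=="__main__": goto(*map(float,sys.argv[1:5]))
E
python3 g.py 0.432 0.245 0.27 88
python3 - <<'E'
from h import *
for n,u,v,z in[("jar","A",(356,128),0),("x","A",(0,0),0)][:0]: pass
n,a,b,k=CROP["A"]
for u,v,z in[(356,50,.05),(356,128,.0)]:
    K=CI[n]["intrinsics"];T=CI[n]["T"];d=T[:3,:3]@np.array([(u/k+a-K[0,2])/K[0,0],(v/k+b-K[1,2])/K[0,0],1]);print(T[:3,3]+d*(z-T[2,3])/d[2])
E
```

```text
t 0.15 pos [0.2349 0.6323 0.2217] txang 159.62 zaxis [-5.0e-04 -1.4e-03 -1.0e+00] F [ 0.1  0.1 -1.1] M [-0.   -0.02 -0.05] w 0.0867 gf 0.0 q [-1.24  0.47 -0.05  1.53  0.02  1.14 -0.08]
MOVE mm [-319.6, -294.5, -47.8] deg [-0.07, 0.06, 71.62]
[0.36036402 0.10624947 0.05      ]
[3.68376838e-01 1.11142931e-01 1.11022302e-16]
```

Request:
{"op": "step_arm", "data": {
  "motion": [
    [[-320, -294, -48, 0, 0, 71.6], [-320, -294, -48, 0, 0, 71.6], [-320, -294, -48, 0, 0, 71.6], [-320, -294, -48, 0, 0, 71.6], [-320, -294, -48, 0, 0, 71.6], [-320, -294, -48, 0, 0, 71.6], [-320, -294, -48, 0, 0, 71.6], [-320, -294, -48, 0, 0, 71.6], [-320, -294, -48, 0, 0, 71.6], [-320, -294, -48, 0, 0, 71.6]]
  ]
}}

```text
time_s: 1.15
position: [0.4355, 0.2399, 0.2714]
ee_rot: [2.27, 2.169, 0.002]
force: [0.7, 0.7, -0.1]
gripper_width: 0.0868
gripper_force: 0.0
```

```bash
python3 g.py 0.432 0.245 0.27 88
python3 - <<'E'
from bench import get_image,camera_info
import cv2,numpy as np
np.save("w1.npy",camera_info("wrist")["T"]);a=get_image("wrist")[:,:,::-1]
cv2.imwrite("pics/w1.png",cv2.resize(a,(800,600),interpolation=cv2.INTER_CUBIC))
s=get_image("side")[:,:,::-1]; cv2.imwrite("pics/side1.png",s)
E
```

```text
t 1.15 pos [0.4355 0.2399 0.2714] txang 87.38 zaxis [ 2.2e-03 -7.0e-04 -1.0e+00] F [ 0.7  0.7 -0.1] M [-0.1   0.02 -0.02] w 0.0868 gf 0.0 q [-0.9   0.13  0.34  1.9  -0.05  1.12 -0.58]
MOVE mm [4.9, -3.8, 1.4] deg [0.13, 0.03, -0.62]
```

View pics/w1.png

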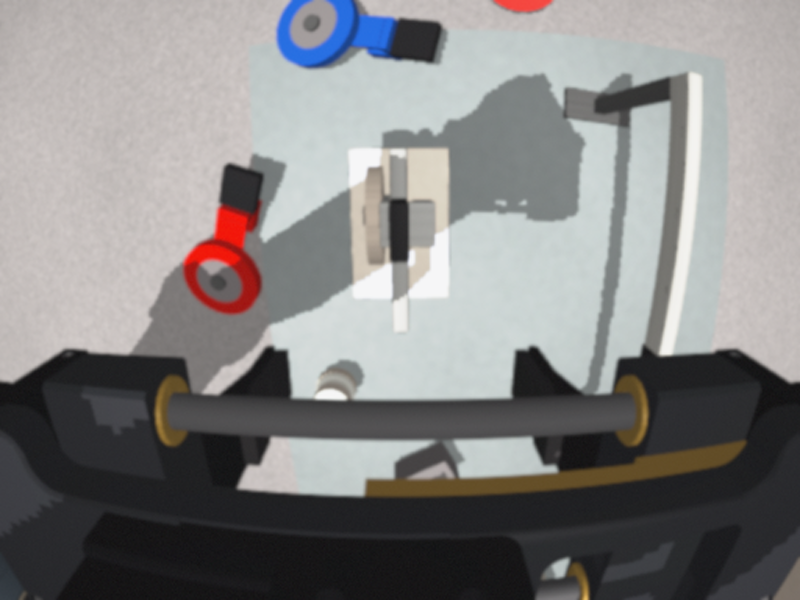

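The wrist view shows the hanger at 800-px scale: tab x 390-409, y 199-262; bar x 391-408 from y 152 to 332; rail at the right. The fingers straddle the tab's x. I'll locate the tab and bar by ray intersection.

```bash
cat > w.py <<'E'
import numpy as np
from bench import camera_info
K=np.array(camera_info("wrist")["intrinsics"])
def ray(T,u,v):
    x,y=(u-K[0,2])/K[0,0],(v-K[1,2])/K[1,1];r=np.hypot(x,y)+1e-9
    return T[:3,:3]@np.array([x/r*np.sin(r),y/r*np.sin(r),np.cos(r)])
def hit(T,u,v,z,k=1.5625,x0=0,y0=0):
    u=(u+.5)/k-.5+x0;v=(v+.5)/k-.5+y0
    d=ray(T,u,v);return T[:3,3]+d*(z-T[2,3])/d[2]
def wproj(T,p):
    q=T[:3,:3].T@(np.asarray(p)-T[:3,3]);r=np.hypot(q[0],q[1]);t=np.arctan2(r,q[2])
    return np.array([q[0]/r*t*K[0,0]+K[0,2],q[1]/r*t*K[1,1]+K[1,2]])
E
python3 - <<'E'
from w import *
T=np.load("w1.npy");print(T.round(3))
for n,u,v,z in[("tabUL",391,199,.166),("tabUR",408,199,.166),("tabLL",391,262,.166),("tabLR",409,262,.166),("bar farL",391,152,.12),("farR",406,152,.12),("nearL",393,332,.12),("nearR",408,332,.12),
 ("rail +y L",688,72,.17),("+yR",702,73,.17),("rail low L",661,350,.17),("low R",676,352,.17),("lip R",434,225,.128),("baseUL",349,148,.008),("UR",449,148,.008),("LR",449,298,.008),("LL",352,298,.008)]:
    print(n,hit(T,u,v,z).round(4))
E
```

```text
[[ 0.999 -0.045 -0.01   0.439]
 [-0.046 -0.96  -0.276  0.316]
 [ 0.003  0.276 -0.961  0.434]
 [ 0.     0.     0.     1.   ]]
tabUL [0.4329 0.2998 0.166 ]
tabUR [0.4427 0.2993 0.166 ]
tabLL [0.4311 0.2627 0.166 ]
tabLR [0.4417 0.2622 0.166 ]
bar farL [0.4335 0.3288 0.12  ]
farR [0.4435 0.3283 0.12  ]
nearL [0.4285 0.2024 0.12  ]
nearR [0.4393 0.2019 0.12  ]
rail +y L [0.6269 0.3838 0.17  ]
+yR [0.6389 0.3849 0.17  ]
rail low L [0.6136 0.1961 0.17  ]
low R [0.6271 0.1934 0.17  ]
lip R [0.4597 0.279  0.128 ]
baseUL [0.3937 0.3394 0.008 ]
UR [0.4842 0.3351 0.008 ]
LR [0.4801 0.1939 0.008 ]
LL [0.3874 0.1983 0.008 ]
```

```bash
python3 g.py 0.437 0.281 0.134 87.8
```

```text
t 1.25 pos [0.4326 0.2453 0.2706] txang 87.94 zaxis [-3.e-04  7.e-04 -1.e+00] F [-0.4  0.5 -0.7] M [-0.01  0.09 -0.01] w 0.0871 gf 0.0 q [-0.9   0.13  0.34  1.9  -0.05  1.12 -0.58]
MOVE mm [35.7, 3.1, 136.6] deg [-0.02, -0.04, 0.14]
```

Request:
{"op": "step_arm", "data": {
  "motion": [
    [[36, 3, 0, 0, 0, 0], [36, 3, 40, 0, 0, 0], [36, 3, 75, 0, 0, 0], [36, 3, 105, 0, 0, 0], [36, 3, 125, 0, 0, 0], [36, 3, 136, 0, 0, 0], [36, 3, 136, 0, 0, 0]]
  ]
}}

```text
time_s: 1.95
position: [0.4353, 0.2823, 0.133]
ee_rot: [-2.256, -2.185, 0.005]
force: [0.4, 0.2, -0.0]
gripper_width: 0.0868
gripper_force: 0.0
```

Request:
{"op": "step_arm", "data": {
  "motion": [
    [[0, 0, 0, 0, 0, 0], [0, 0, 0, 0, 0, 0], [0, 0, 0, 0, 0, 0], [0, 0, 0, 0, 0, 0], [0, 0, 0, 0, 0, 0], [0, 0, 0, 0, 0, 0]]
  ],
  "gripper": 1,
  "newtons": 25
}}

```text
time_s: 2.55
position: [0.437, 0.2816, 0.1348]
ee_rot: [-2.26, -2.182, -0.001]
force: [0.8, 0.5, 0.4]
gripper_width: 0.0465
gripper_force: 0.0
```

```bash
python3 g.py 0.437 0.281 0.234 87.8
```

```text
t 2.55 pos [0.437  0.2816 0.1348] txang 88.01 zaxis [ 3.e-04  4.e-04 -1.e+00] F [0.8 0.5 0.4] M [-0.11  0.06 -0.04] w 0.0465 gf 0.0 q [-0.9   0.32  0.3   2.01 -0.13  0.83 -0.56]
MOVE mm [-0.6, 0.1, -99.2] deg [0.01, -0.02, 0.21]
```

Fingers close at about 67 mm/s, so they need another 0.6 s or so.

Request:
{"op": "step_arm", "data": {
  "motion": [
    [[0, 0, 0, 0, 0, 0], [0, 0, 0, 0, 0, 0], [0, 0, 0, 0, 0, 0], [0, 0, 0, 0, 0, 0], [0, 0, 0, 0, 0, 0], [0, 0, 0, 0, 0, 0], [0, 0, 0, 0, 0, 0]]
  ]
}}

```text
time_s: 3.25
position: [0.4368, 0.2816, 0.1345]
ee_rot: [-2.259, -2.183, 0.0]
force: [-0.3, 0.9, 0.2]
gripper_width: 0.0117
gripper_force: 25.0
```

Request:
{"op": "step_arm", "data": {
  "motion": [
    [[0, 0, -8, 0, 0, 0], [0, 0, -25, 0, 0, 0], [0, 0, -50, 0, 0, 0], [0, 0, -80, 0, 0, 0], [0, 0, -110, 0, 0, 0], [0, 0, -135, 0, 0, 0], [0, 0, -140, 0, 0, 0], [0, 0, -140, 0, 0, 0]]
  ]
}}

```text
time_s: 4.05
position: [0.437, 0.2816, 0.275]
ee_rot: [-2.259, -2.183, -0.002]
force: [-0.5, -0.6, -2.0]
gripper_width: 0.0115
gripper_force: 25.0
```

```bash
python3 g.py 0.437 0.281 0.234 87.8
```

```text
t 4.05 pos [0.437  0.2816 0.275 ] txang 88.02 zaxis [ 0.001   0.0011 -1.    ] F [-0.5 -0.6 -2. ] M [-0.1   0.06  0.02] w 0.0115 gf 25.0 q [-0.93  0.17  0.32  1.85 -0.06  1.14 -0.63]
MOVE mm [-0.7, -0.0, 41.0] deg [0.05, -0.07, 0.22]
```

```bash
python3 g.py 0.623 0.265 0.240 85.8
```

```text
t 4.05 pos [0.437  0.2816 0.275 ] txang 88.02 zaxis [ 0.001   0.0011 -1.    ] F [-0.5 -0.6 -2. ] M [-0.1   0.06  0.02] w 0.0115 gf 25.0 q [-0.93  0.17  0.32  1.85 -0.06  1.14 -0.63]
MOVE mm [-10.2, 186.4, 35.2] deg [0.05, -0.07, 2.22]
```

Request:
{"op": "step_arm", "data": {
  "motion": [
    [[-2, 30, 0, 0, 0, 0.4], [-5, 70, 0, 0, 0, 1], [-7, 110, 0, 0, 0, 1.6], [-9, 145, 10, 0, 0, 2], [-10, 172, 22, 0, 0, 2.2], [-10, 186, 32, 0, 0, 2.2], [-10, 186, 35, 0, 0, 2.2], [-10, 186, 35, 0, 0, 2.2], [-10, 186, 35, 0, 0, 2.2]]
  ]
}}

```text
time_s: 4.95
position: [0.6212, 0.2659, 0.2397]
ee_rot: [-2.299, -2.14, 0.0]
force: [-0.1, -0.2, -1.6]
gripper_width: 0.0121
gripper_force: 25.0
```

```bash
python3 g.py 0.623 0.265 0.240 85.8
python3 - <<'E'
from bench import get_image,camera_info
import cv2,numpy as np
np.save("w2.npy",camera_info("wrist")["T"]);a=get_image("wrist")[:,:,::-1]
cv2.imwrite("pics/w2f.png",a)
x=cv2.resize(a[60:260,150:370],None,fx=2.6,fy=2.6,interpolation=cv2.INTER_CUBIC)
s=get_image("scene")[:,:,::-1]; cv2.imwrite("pics/scene1.png",s)
cv2.imwrite("pics/side2.png",get_image("side")[:,:,::-1])
cv2.imwrite("pics/w2.png",x)
E
```

```text
t 4.95 pos [0.6212 0.2659 0.2397] txang 85.89 zaxis [-1.e-03  7.e-04 -1.e+00] F [-0.1 -0.2 -1.6] M [-0.06  0.07  0.05] w 0.0121 gf 25.0 q [-0.72  0.47  0.38  1.53 -0.18  1.18 -0.39]
MOVE mm [-0.8, 1.9, -0.3] deg [-0.06, -0.04, 0.09]
```

View pics/w2.png

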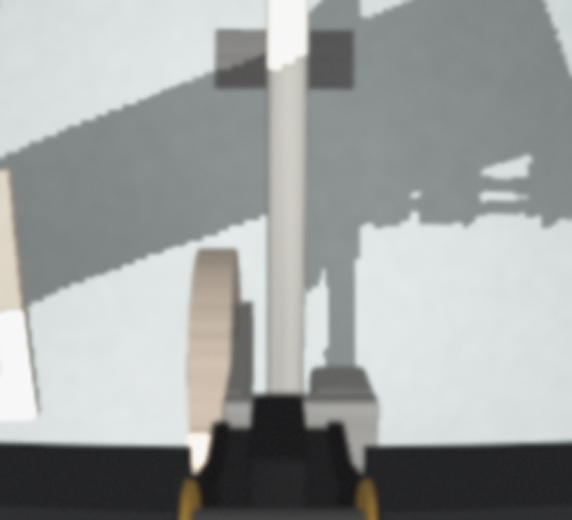

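The crop shows the rail edges (columns 267 and 305) running under the tab (252 to 303), with the plate at left and the lip at right. I'll compute the rail centre line and the slot's faces.

```bash
python3 - <<'E'
from w import *
T=np.load("w2.npy");h=lambda u,v,z:hit(T,u,v,z,2.6,150,60).round(4)
for v,l,r in[(90,267,308),(200,267,306),(300,267,306),(385,268,304)]: 
    a,b=h(l,v,.17),h(r,v,.17);print("rail",a,b,"mid",(a+b)/2)
zo=.2252
print("tab top",h(253,397,zo+.046),h(303,397,zo+.046))
print("bridge",h(225,403,zo+.008),h(378,403,zo+.008))
print("lip end bottom",h(310,402,zo),h(310,370,zo-.022),h(366,370,zo-.022))
print("plate low",h(253,303,zo-.1),h(237,303,zo-.1))
E
```

```text
rail [0.6244 0.3536 0.17  ] [0.6365 0.3528 0.17  ] mid [0.63045 0.3532  0.17   ]
rail [0.622  0.3205 0.17  ] [0.6337 0.3197 0.17  ] mid [0.62785 0.3201  0.17   ]
rail [0.6197 0.2897 0.17  ] [0.6317 0.2888 0.17  ] mid [0.6257  0.28925 0.17   ]
rail [0.6179 0.2621 0.17  ] [0.6293 0.2613 0.17  ] mid [0.6236 0.2617 0.17  ]
tab top [0.6189 0.2946 0.2712] [0.6279 0.2939 0.2712]
bridge [0.61   0.2799 0.2332] [0.6458 0.2773 0.2332]
lip end bottom [0.6299 0.2758 0.2252] [0.6309 0.2769 0.2032] [0.6461 0.2758 0.2032]
plate low [0.613  0.279  0.1252] [0.6072 0.2794 0.1252]
```

```bash
python3 g.py 0.6238 0.265 0.185 85.72
```

```text
t 5.10 pos [0.6218 0.2658 0.2406] txang 85.88 zaxis [ 8.0e-04  1.3e-03 -1.0e+00] F [ 0.1 -0.  -1.5] M [-0.11  0.01 -0.  ] w 0.0120 gf 25.0 q [-0.72  0.47  0.38  1.53 -0.18  1.18 -0.39]
MOVE mm [-0.7, 2.0, 55.6] deg [0.04, -0.08, 0.16]
```

Request:
{"op": "step_arm", "data": {
  "motion": [
    [[-1, 2, 5, 0, 0, 0.2], [-1, 2, 20, 0, 0, 0.2], [-1, 2, 35, 0, 0, 0.2], [-1, 2, 45, 0, 0, 0.2], [-1, 2, 50, 0, 0, 0.2], [-1, 2, 53, 0, 0, 0.2], [-1, 2, 55, 0, 0, 0.2], [-1, 2, 56, 0, 0, 0.2]]
  ]
}}

```text
time_s: 5.9
position: [0.6245, 0.264, 0.1845]
ee_rot: [-2.305, -2.135, -0.001]
force: [-2.9, -0.9, 5.7]
gripper_width: 0.012
gripper_force: 25.0
```

```bash
python3 g.py 0.6238 0.265 0.185 85.72
```

```text
t 5.90 pos [0.6245 0.264  0.1845] txang 85.61 zaxis [ 3.e-04  5.e-04 -1.e+00] F [-2.9 -0.9  5.7] M [-0.27  0.71 -0.  ] w 0.0120 gf 25.0 q [-0.71  0.52  0.37  1.59 -0.2   1.07 -0.37]
MOVE mm [0.9, -0.8, -0.5] deg [0.02, -0.03, -0.11]
```

Request:
{"op": "step_arm", "data": {
  "motion": [
    [[-3, -0.5, 0, 0, 0, 0], [-10, -0.5, 0, 0, 0, 0], [-19, -0.5, 0, 0, 0, 0], [-28, -0.5, 0, 0, 0, 0], [-37, -0.5, 0, 0, 0, 0], [-46, -0.5, 0, 0, 0, 0], [-55, -0.5, 0, 0, 0, 0], [-64, -0.5, 0, 0, 0, 0], [-71, -0.5, 0, 0, 0, 0], [-75, -0.5, 0, 0, 0, 0]]
  ]
}}

```text
time_s: 6.9
position: [0.6187, 0.1885, 0.1845]
ee_rot: [2.306, 2.133, 0.004]
force: [0.3, 3.9, 6.1]
gripper_width: 0.0122
gripper_force: 25.0
```

```bash
python3 g.py 0.6165 0.1775 0.185 85.72
python3 - <<'E'
from bench import get_image
import cv2,numpy as np
a=get_image("scene")[:,:,::-1];b=get_image("side")[:,:,::-1]
cv2.imwrite("pics/s3.png",a)
k=7
A=cv2.resize(a[180:260,215:325],None,fx=k,fy=k,interpolation=cv2.INTER_CUBIC)
cv2.imwrite("pics/s3c.png",A);cv2.imwrite("pics/side3.png",b)
E
```

```text
t 6.90 pos [0.6187 0.1885 0.1845] txang 85.55 zaxis [ 0.0018  0.0014 -1.    ] F [0.3 3.9 6.1] M [ 0.86 -0.06 -0.04] w 0.0122 gf 25.0 q [-0.63  0.47  0.38  1.67 -0.2   1.04 -0.27]
MOVE mm [-11.2, -1.3, -0.5] deg [0.1, -0.09, -0.17]
```

View pics/s3c.png

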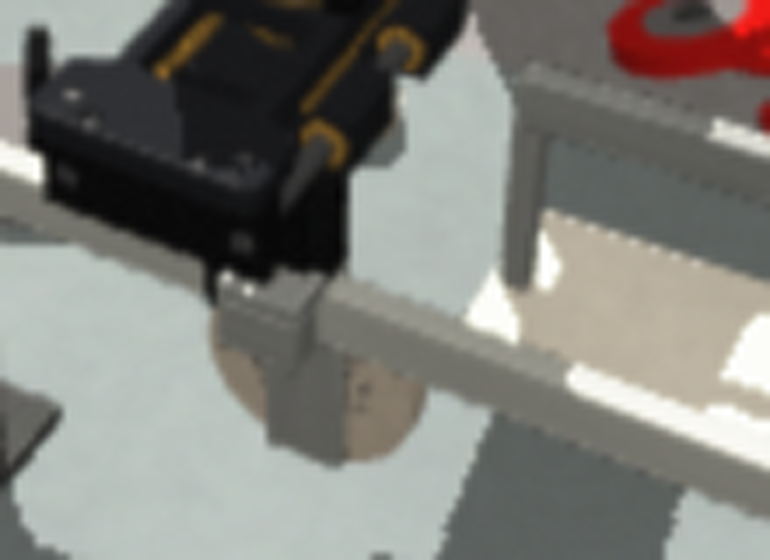

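Scene crop: the bridge sits on the rail. Lip front-top corners are about (220,287) and (300,312), and the band's left part is still visible at (205-220, 270-300). I'll work out the remaining distance.

```bash
python3 - <<'E'
from h import *
T=CI["scene"]["T"];K=CI["scene"]["intrinsics"]
def hit(u,v,z,k,a,b):
    u=(u+.5)/k-.5+a;v=(v+.5)/k-.5+b
    d=T[:3,:3]@np.array([(u-K[0,2])/K[0,0],(v-K[1,2])/K[0,0],1]);return (T[:3,3]+d*(z-T[2,3])/d[2]).round(4)
for n,u,v,z in[("LT",220,287,.178),("RT",300,312,.178),("RB",300,362,.148),("LB",222,335,.148),("bandleft top",205,268,.17),("bandleft bot",208,300,.145)]: print(n,hit(u,v,z,7,215,180))
for u,v,z in[(252,200,.17),(320,227,.17),(243,215,.17),(311,243,.17),(240,256,.145),(305,285,.145)]: print("band",hit(u,v,z,5.4,200,175))
yaw=-.0747;c,s=np.cos(yaw),np.sin(yaw)
def loc(y,z,l): # hanger origin at rail line
    o=np.array([.6195+(y-.2162)*.0749,y,.17]);return o+np.array([c*l[0]-s*l[1],s*l[0]+c*l[1],l[2]])
k=7
for y in(.184,.187,.190):
    print(y,[((proj("scene",loc(y,0,np.array(l)/1000))-[215,180]+.5)*k-.5).round(0).tolist() for l in([24,-15,8],[24,15,8],[-13,15,8],[24,15,-22],[24,-15,-22])])
for y in(.174,.1755,.177):
    print("band",y,[((proj("scene",loc(y,0,np.array(l)/1000))-[215,180]+.5)*k-.5).round(0).tolist() for l in([6,-17,0],[6,-17,-25])])
E
```

```text
LT [0.6423 0.174  0.178 ]
RT [0.6418 0.2018 0.178 ]
RB [0.6355 0.1994 0.148 ]
LB [0.635  0.1711 0.148 ]
bandleft top [0.6291 0.1623 0.17  ]
bandleft bot [0.6196 0.1585 0.145 ]
band [0.6081 0.1584 0.17  ]
band [0.611  0.1918 0.17  ]
band [0.6181 0.1589 0.17  ]
band [0.6215 0.1923 0.17  ]
band [0.6186 0.1574 0.145 ]
band [0.6227 0.1903 0.145 ]
0.184 [[204.0, 276.0], [286.0, 308.0], [340.0, 238.0], [285.0, 373.0], [205.0, 341.0]]
0.187 [[212.0, 279.0], [295.0, 312.0], [348.0, 241.0], [293.0, 377.0], [213.0, 344.0]]
0.19 [[221.0, 282.0], [303.0, 315.0], [357.0, 244.0], [302.0, 380.0], [221.0, 348.0]]
band 0.174 [[200.0, 247.0], [201.0, 301.0]]
band 0.1755 [[204.0, 249.0], [205.0, 303.0]]
band 0.177 [[208.0, 250.0], [209.0, 304.0]]
```

Request:
{"op": "step_arm", "data": {
  "motion": [
    [[-3, -0.7, 0, 0, 0, 0], [-7, -0.7, 0, 0, 0, 0], [-11, -0.7, 0, 0, 0, 0], [-13.5, -0.7, 0, 0, 0, 0], [-13.5, -0.7, 0, 0, 0, 0], [-13.5, -0.7, 0, 0, 0, 0]]
  ]
}}

```text
time_s: 7.6
position: [0.6169, 0.1753, 0.1845]
ee_rot: [2.305, 2.134, 0.003]
force: [0.4, 2.6, 6.2]
gripper_width: 0.0119
gripper_force: 25.0
```

```bash
python3 g.py 0.6165 0.1755 0.185 85.72
python3 - <<'E'
from bench import get_image
import cv2,numpy as np
a=get_image("scene")[:,:,::-1];b=get_image("side")[:,:,::-1]
k=8
A=cv2.resize(a[195:255,225:285],None,fx=k,fy=k,interpolation=cv2.INTER_CUBIC)
B=cv2.resize(b[160:205,215:255],None,fx=8,fy=8,interpolation=cv2.INTER_CUBIC)
o=np.zeros((480,800,3),np.uint8);o[:480,:480]=A;o[:360,480:800]=B
cv2.imwrite("pics/s4c.png",o)
E
```

```text
t 7.60 pos [0.6169 0.1753 0.1845] txang 85.58 zaxis [ 1.6e-03  8.0e-04 -1.0e+00] F [0.4 2.6 6.2] M [ 0.44  0.07 -0.03] w 0.0119 gf 25.0 q [-0.62  0.46  0.38  1.68 -0.19  1.04 -0.25]
MOVE mm [0.1, -0.4, -0.5] deg [0.09, -0.05, -0.14]
```

View pics/s4c.png

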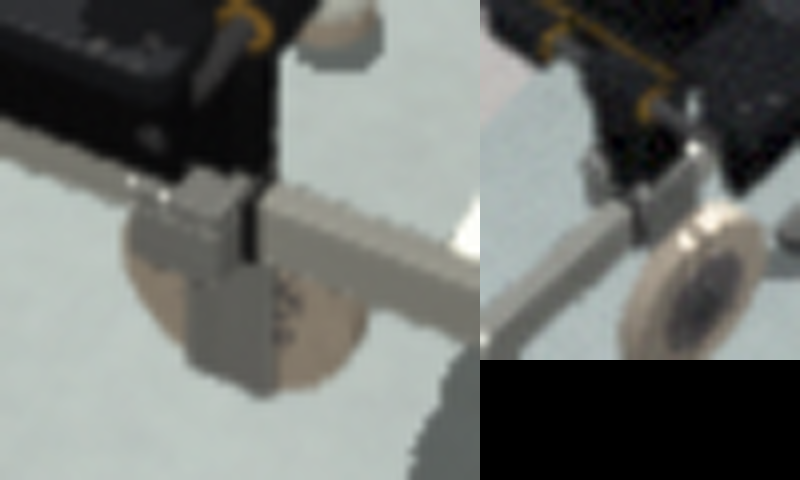

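The hanger's bridge now covers the band, with about 17 px of it showing to its right (edge at 260). I'll check this against the predicted projections.

```bash
python3 - <<'E'
from h import *
yaw=-.0747;c,s=np.cos(yaw),np.sin(yaw)
def loc(y,l):
    o=np.array([.6195+(y-.2162)*.0749,y,.17]);return o+np.array([c*l[0]-s*l[1],s*l[0]+c*l[1],l[2]])
def px(n,y,l,k,a,b,off=0): return ((proj(n,loc(y,np.array(l)/1000))-[a,b]+.5)*k-.5+[off,0]).round(0).tolist()
for y in(.172,.1755,.179):
    print(y,"lip",[px("scene",y,l,8,225,195) for l in([24,-15,8],[24,15,8],[24,15,-22])],"plate R",px("scene",y,[-8.5,15,-95],8,225,195),"bandR",[px("scene",y,l,8,225,195) for l in([6,17,0],[6,17,-25],[-6,17,0])])
    print("   side bandnear",[px("side",y,l,8,215,160,480) for l in([6,17,0],[-6,17,0])],"bridge near end",[px("side",y,l,8,215,160,480) for l in([24,15,8],[-13,15,8],[-13,15,0])])
E
```

```text
0.172 lip [[117.0, 181.0], [209.0, 217.0], [209.0, 292.0]] plate R [260.0, 389.0] bandR [[246.0, 201.0], [245.0, 262.0], [266.0, 175.0]]
   side bandnear [[617.0, 194.0], [639.0, 208.0]] bridge near end [[586.0, 157.0], [654.0, 201.0], [655.0, 213.0]]
0.1755 lip [[127.0, 185.0], [220.0, 222.0], [220.0, 296.0]] plate R [270.0, 394.0] bandR [[257.0, 205.0], [256.0, 266.0], [277.0, 179.0]]
   side bandnear [[611.0, 199.0], [633.0, 213.0]] bridge near end [[580.0, 162.0], [648.0, 206.0], [649.0, 219.0]]
0.179 lip [[138.0, 189.0], [231.0, 226.0], [231.0, 301.0]] plate R [280.0, 398.0] bandR [[268.0, 209.0], [267.0, 271.0], [288.0, 183.0]]
   side bandnear [[605.0, 204.0], [627.0, 218.0]] bridge near end [[574.0, 167.0], [642.0, 211.0], [643.0, 224.0]]
```

Request:
{"op": "step_arm", "data": {
  "motion": [
    [[0, 0, -0.5, 0, 0, 0], [0, 0, -0.5, 0, 0, 0], [0, 0, -0.5, 0, 0, 0], [0, 0, -0.5, 0, 0, 0], [0, 0, -0.5, 0, 0, 0], [0, 0, -0.5, 0, 0, 0], [0, 0, -0.5, 0, 0, 0]]
  ],
  "gripper": -0.2
}}

```text
time_s: 8.4
position: [0.6164, 0.1758, 0.184]
ee_rot: [-2.305, -2.135, 0.0]
force: [0.3, -0.7, 0.3]
gripper_width: 0.0512
gripper_force: 0.0
```

Request:
{"op": "step_arm", "data": {
  "motion": [
    [[0, 0, -5, 0, 0, 0], [0, 0, -20, 0, 0, 0], [0, 0, -45, 0, 0, 0], [0, 0, -80, 0, 0, 0], [0, 0, -100, 0, 0, 0], [0, 0, -110, 0, 0, 0]]
  ]
}}

```text
time_s: 9.0
position: [0.6176, 0.1759, 0.2979]
ee_rot: [2.303, 2.133, 0.008]
force: [0.9, 0.0, 1.0]
gripper_width: 0.0522
gripper_force: 0.0
```

```bash
python3 g.py 0.515 -0.02 0.25 201
```

```text
t 9.00 pos [0.6176 0.1759 0.2979] txang 85.61 zaxis [ 0.0052  0.002  -1.    ] F [0.9 0.  1. ] M [-0.11  0.04 -0.04] w 0.0522 gf 0.0 q [-0.64  0.37  0.41  1.54 -0.15  1.25 -0.28]
MOVE mm [-203.3, -87.6, 47.0] deg [0.32, 0.2, -115.39]
```

```bash
python3 g.py 0.49 0.013 0.22 201|tail -1
```

```text
MOVE mm [-172.4, -115.2, 77.0] deg [0.32, 0.2, -115.39]
```

Request:
{"op": "step_arm", "data": {
  "motion": [
    [[-30, -20, 0, 0, 0, -8.5], [-60, -40, 0, 0, 0, -17], [-90, -60, 0, 0, 0, -25.5], [-120, -80, 20, 0, 0, -34], [-150, -100, 40, 0, 0, -42.5], [-172, -115, 60, 0, 0, -51], [-172, -115, 77, 0, 0, -59.5], [-172, -115, 77, 0, 0, -68], [-172, -115, 77, 0, 0, -76.5], [-172, -115, 77, 0, 0, -85]]
  ]
}}

```text
time_s: 10.0
position: [0.4882, 0.013, 0.2169]
ee_rot: [-0.248, -3.131, 0.0]
force: [-1.1, -0.3, -0.0]
gripper_width: 0.0521
gripper_force: 0.0
```

Request:
{"op": "step_arm", "data": {
  "motion": [
    [[0, 0, 0, 0, 0, -8.5], [0, 0, 0, 0, 0, -17], [0, 0, 0, 0, 0, -25.5], [0, 0, 0, 0, 0, -30.4], [0, 0, 0, 0, 0, -30.4], [0, 0, 0, 0, 0, -30.4]]
  ]
}}

```text
time_s: 10.6
position: [0.4884, 0.013, 0.2171]
ee_rot: [0.57, -3.089, -0.0]
force: [0.4, 0.5, -0.2]
gripper_width: 0.0521
gripper_force: 0.0
```

```bash
python3 g.py 0.49 0.013 0.22 201
python3 - <<'E'
from bench import get_image,camera_info
import cv2,numpy as np
from w import wproj
T=camera_info("wrist")["T"];np.save("w5.npy",T);a=get_image("wrist")[:,:,::-1]
cv2.imwrite("pics/w5f.png",a)
c=wproj(T,[.454,0,.06]);print(c)
x0,y0=int(c[0])-75,int(c[1])-60;x0,y0=max(0,x0),max(0,y0);print(x0,y0)
cv2.imwrite("pics/w5.png",cv2.resize(a[y0:y0+110,x0:x0+150],None,fx=5,fy=5,interpolation=cv2.INTER_CUBIC))
E
```

```text
t 10.60 pos [0.4884 0.013  0.2171] txang -159.10 zaxis [-2.e-04  0.e+00 -1.e+00] F [ 0.4  0.5 -0.2] M [-0.05  0.06 -0.03] w 0.0521 gf 0.0 q [-0.29  0.17  0.2   1.98 -0.04  1.    1.87]
MOVE mm [-1.4, -0.6, -2.9] deg [0.01, -0.01, -0.1]
[256.22470957 144.36865066]
181 84
```

View pics/w5.png

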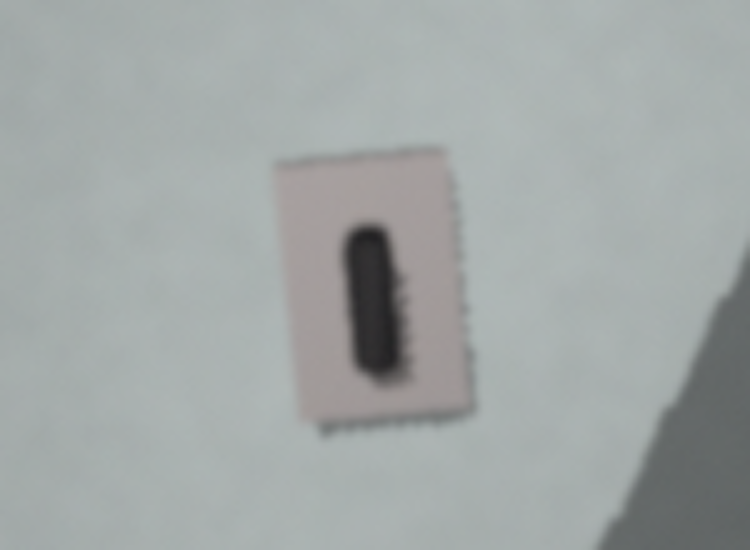

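The wrist crop shows the rest's top corners at (276,163), (445,150), (470,408) and (300,420), and the bow from (367,228) to (376,373).

```bash
python3 - <<'E'
from w import *
T=np.load("w5.npy");h=lambda u,v,z:hit(T,u,v,z,5,181,84)
c=[h(276,163,.04),h(445,150,.04),h(470,408,.04),h(300,420,.04)]
print("rest",np.mean(c,0).round(4),[round(float(np.linalg.norm(c[i]-c[i-1])),4) for i in range(4)])
d=(c[0]+c[1]-c[2]-c[3]);print("yaw",np.degrees(np.arctan2(d[1],d[0])))
a,b=h(367,225,.074),h(376,377,.074);print("bow",a.round(4),b.round(4),((a+b)/2).round(4),np.linalg.norm(a-b),np.degrees(np.arctan2(*(a-b)[1::-1])))
E
python3 g.py 0.4535 0 0.049 205
```

```text
rest [ 0.4529 -0.0017  0.04  ] [0.06, 0.0384, 0.0602, 0.0397]
yaw -153.8060464045201
bow [ 0.4379 -0.0086  0.074 ] [0.467  0.0045 0.074 ] [ 0.4524 -0.002   0.074 ] 0.031817014709144616 -155.8459608461626
t 10.65 pos [0.4885 0.0131 0.217 ] txang -159.08 zaxis [-2.e-04  1.e-04 -1.e+00] F [-0.1  0.6  0. ] M [ 0.05 -0.01  0.03] w 0.0522 gf 0.0 q [-0.29  0.17  0.2   1.98 -0.04  1.    1.87]
MOVE mm [37.3, 0.2, 168.0] deg [0.01, -0.01, -4.08]
```

```bash
python3 g.py 0.4527 -0.0018 0.046 206|tail -1
```

```text
MOVE mm [38.7, -1.2, 171.0] deg [0.01, -0.01, -5.08]
```

Request:
{"op": "step_arm", "data": {
  "motion": [
    [[20, -1, 20, 0, 0, -3], [39, -1, 55, 0, 0, -5.1], [39, -1, 90, 0, 0, -5.1], [39, -1, 125, 0, 0, -5.1], [39, -1, 150, 0, 0, -5.1], [39, -1, 164, 0, 0, -5.1], [39, -1, 171, 0, 0, -5.1], [39, -1, 171, 0, 0, -5.1]]
  ]
}}

```text
time_s: 11.45
position: [0.4522, -0.0018, 0.0455]
ee_rot: [0.709, -3.059, -0.0]
force: [-1.1, -0.1, -0.1]
gripper_width: 0.0526
gripper_force: 0.0
```

```bash
python3 g.py 0.4527 -0.0018 0.046 206
```

```text
t 11.45 pos [ 0.4522 -0.0018  0.0455] txang -153.91 zaxis [-1.5e-03 -2.0e-04 -1.0e+00] F [-1.1 -0.1 -0.1] M [ 0.08  0.02 -0.1 ] w 0.0526 gf 0.0 q [-0.23  0.37  0.16  2.21 -0.11  0.56  2.05]
MOVE mm [-0.5, -0.3, -0.5] deg [0.03, -0.08, 0.09]
```

Request:
{"op": "step_arm", "data": {
  "motion": [
    [[0, 0, 0, 0, 0, 0], [0, 0, 0, 0, 0, 0], [0, 0, 0, 0, 0, 0], [0, 0, 0, 0, 0, 0], [0, 0, 0, 0, 0, 0], [0, 0, 0, 0, 0, 0], [0, 0, 0, 0, 0, 0], [0, 0, 0, 0, 0, 0]]
  ],
  "gripper": 1,
  "newtons": 55
}}

```text
time_s: 12.25
position: [0.4526, -0.0018, 0.0461]
ee_rot: [-0.71, 3.06, 0.0]
force: [-0.1, -0.3, 1.8]
gripper_width: 0.0097
gripper_force: 55.0
```

Request:
{"op": "step_arm", "data": {
  "motion": [
    [[0, 0, -4, 0, 0, 0], [0, 0, -15, 0, 0, 0], [0, 0, -35, 0, 0, 0], [0, 0, -65, 0, 0, 0], [0, 0, -90, 0, 0, 0], [0, 0, -105, 0, 0, 0], [0, 0, -105, 0, 0, 0]]
  ]
}}

```text
time_s: 12.95
position: [0.4542, -0.0017, 0.1537]
ee_rot: [-0.708, 3.055, -0.001]
force: [0.3, 0.8, -0.4]
gripper_width: 0.0095
gripper_force: 55.0
```

```bash
python3 g.py 0.5084 -0.2702 0.13 197.4; python3 g.py .56 -.25 .15 197.4|tail -1
```

```text
t 12.95 pos [ 0.4542 -0.0017  0.1537] txang -153.89 zaxis [ 0.0058  0.001  -1.    ] F [ 0.3  0.8 -0.4] M [0.02 0.01 0.  ] w 0.0095 gf 55.0 q [-0.27  0.19  0.2   2.13 -0.05  0.83  1.99]
MOVE mm [69.7, -264.9, 23.7] deg [-0.07, 0.33, 8.71]
MOVE mm [14.3, -269.5, 4.0] deg [-0.07, 0.33, 8.71]
```

Request:
{"op": "step_arm", "data": {
  "motion": [
    [[3, -30, 3, 0, 0, 2], [8, -75, 4, 0, 0, 5], [12, -120, 4, 0, 0, 8.7], [16, -165, 4, 0, 0, 8.7], [20, -210, 4, 0, 0, 8.7], [22, -245, 4, 0, 0, 8.7], [23, -266, 4, 0, 0, 8.7], [23, -268, 4, 0, 0, 8.7], [23, -268, 4, 0, 0, 8.7], [23, -268, 4, 0, 0, 8.7]]
  ]
}}

```text
time_s: 13.95
position: [0.5493, -0.2507, 0.1463]
ee_rot: [0.478, -3.104, -0.003]
force: [0.4, -0.1, -0.7]
gripper_width: 0.0095
gripper_force: 55.0
```

```bash
python3 g.py 0.5084 -0.2702 0.13 197.4
python3 - <<'E'
from bench import get_image,camera_info
import cv2,numpy as np
from w import wproj
T=camera_info("wrist")["T"];np.save("w6.npy",T);a=get_image("wrist")[:,:,::-1]
cv2.imwrite("pics/w6f.png",a)
c=wproj(T,[.5084,-.2702,.062]);print(c)
x0,y0=max(0,int(c[0])-90),max(0,int(c[1])-65);print(x0,y0)
cv2.imwrite("pics/w6.png",cv2.resize(a[y0:y0+140,x0:x0+180],None,fx=4,fy=4,interpolation=cv2.INTER_CUBIC))
E
```

```text
t 13.95 pos [ 0.5493 -0.2507  0.1463] txang -162.49 zaxis [-0.0015  0.0016 -1.    ] F [ 0.4 -0.1 -0.7] M [ 0.08  0.05 -0.03] w 0.0095 gf 55.0 q [ 0.12  0.44  0.32  1.8  -0.17  0.93  2.39]
MOVE mm [44.8, -6.3, 16.4] deg [0.11, -0.05, 0.11]
[248.30659283 145.33332199]
158 80
```

View pics/w6.png

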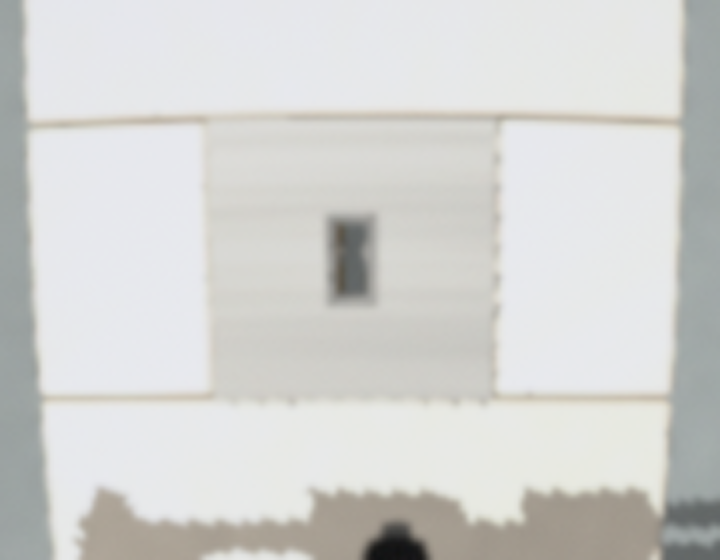

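The crop shows the lock face corners at (206,118), (499,118), (494,400) and (213,402), with the slot centred at (351,260).

```bash
cat > lk.py <<'E'
from w import *
T=np.load("w6.npy");h=lambda u,v,z:hit(T,u,v,z,4,158,80)
c=[h(206,118,.062),h(499,118,.062),h(494,400,.062),h(213,402,.062)]
print("face",np.mean(c,0).round(4),[round(float(np.linalg.norm(c[i]-c[i-1])),4) for i in range(4)])
d=(c[0]+c[1]-c[2]-c[3]);print("yaw",np.degrees(np.arctan2(d[1],d[0])))
d=(c[1]+c[2]-c[0]-c[3]);print("yaw+90",np.degrees(np.arctan2(d[1],d[0]))+90)
print("slot",h(351,260,.062).round(4))
k=[h(326,215,.062),h(376,215,.062),h(376,304,.062),h(328,304,.062)]
print([round(float(np.linalg.norm(k[i]-k[i-1])),4) for i in range(4)],np.mean(k,0).round(4))
E
python3 lk.py
```

```text
face [ 0.5086 -0.2724  0.062 ] [0.0607, 0.0605, 0.06, 0.0605]
yaw -162.68511724111463
yaw+90 197.43731789300574
slot [ 0.5086 -0.2727  0.062 ]
[0.0188, 0.0104, 0.0188, 0.0101] [ 0.5085 -0.2726  0.062 ]
```

```bash
python3 g.py 0.5086 -0.2726 0.105 197.4
```

```text
t 14.00 pos [ 0.5495 -0.2506  0.1466] txang -162.47 zaxis [-0.001   0.0015 -1.    ] F [-0.5 -0.1  0.5] M [0.07 0.   0.02] w 0.0094 gf 55.0 q [ 0.12  0.44  0.32  1.8  -0.17  0.93  2.39]
MOVE mm [45.6, -8.7, 41.6] deg [0.1, -0.03, 0.13]
```

Request:
{"op": "step_arm", "data": {
  "motion": [
    [[20, -4, 8, 0, 0, 0], [40, -8, 20, 0, 0, 0], [45.6, -8.7, 32, 0, 0, 0.1], [45.6, -8.7, 41, 0, 0, 0.1], [45.6, -8.7, 41, 0, 0, 0.1], [45.6, -8.7, 41, 0, 0, 0.1]]
  ]
}}

```text
time_s: 14.6
position: [0.5101, -0.2735, 0.1059]
ee_rot: [-0.476, 3.105, 0.001]
force: [-0.6, 1.1, -0.5]
gripper_width: 0.0093
gripper_force: 55.0
```

```bash
python3 g.py 0.5086 -0.2726 0.086 197.4
```

```text
t 14.60 pos [ 0.5101 -0.2735  0.1059] txang -162.58 zaxis [ 5.e-04  4.e-04 -1.e+00] F [-0.6  1.1 -0.5] M [0.04 0.   0.01] w 0.0093 gf 55.0 q [ 0.18  0.45  0.31  1.9  -0.19  0.82  2.47]
MOVE mm [1.2, 1.3, 19.9] deg [0.01, 0.03, 0.02]
```

Request:
{"op": "step_arm", "data": {
  "motion": [
    [[1.2, 1.2, 0, 0, 0, 0], [1.2, 1.2, 0, 0, 0, 0], [1.2, 1.2, 0, 0, 0, 0], [1.2, 1.2, 0, 0, 0, 0]]
  ]
}}

```text
time_s: 15.0
position: [0.5077, -0.2737, 0.1062]
ee_rot: [-0.473, 3.105, -0.0]
force: [-0.3, -0.3, -0.8]
gripper_width: 0.0097
gripper_force: 55.0
```

```bash
python3 g.py 0.5086 -0.2726 0.083 197.4
```

```text
t 15.00 pos [ 0.5077 -0.2737  0.1062] txang -162.68 zaxis [ 5.e-04 -1.e-04 -1.e+00] F [-0.3 -0.3 -0.8] M [ 0.06 -0.04 -0.01] w 0.0097 gf 55.0 q [ 0.18  0.45  0.32  1.9  -0.19  0.82  2.47]
MOVE mm [-1.2, 0.8, 23.2] deg [-0.01, 0.03, -0.08]
```

Request:
{"op": "step_arm", "data": {
  "motion": [
    [[-1, 0.8, 0, 0, 0, 0], [-1, 0.8, 0, 0, 0, 0], [-1, 0.8, 3, 0, 0, 0], [-1, 0.8, 6, 0, 0, 0], [-1, 0.8, 9, 0, 0, 0], [-1, 0.8, 11, 0, 0, 0], [-1, 0.8, 13, 0, 0, 0], [-1, 0.8, 13, 0, 0, 0]]
  ]
}}

```text
time_s: 15.8
position: [0.5079, -0.2725, 0.0926]
ee_rot: [0.473, -3.105, -0.001]
force: [0.5, -0.8, -0.2]
gripper_width: 0.0098
gripper_force: 55.0
```

```bash
python3 g.py 0.5086 -0.2726 0.083 197.4
```

```text
t 15.80 pos [ 0.5079 -0.2725  0.0926] txang -162.69 zaxis [-7.e-04  3.e-04 -1.e+00] F [ 0.5 -0.8 -0.2] M [ 0.08  0.01 -0.  ] w 0.0098 gf 55.0 q [ 0.18  0.47  0.31  1.91 -0.19  0.79  2.47]
MOVE mm [-0.6, -0.3, 9.6] deg [0.03, -0.03, -0.09]
```

Request:
{"op": "step_arm", "data": {
  "motion": [
    [[-0.5, 0, 1.5, 0, 0, 0], [-0.5, 0, 3, 0, 0, 0], [-0.5, 0, 5, 0, 0, 0], [-0.5, 0, 7, 0, 0, 0], [-0.5, 0, 9, 0, 0, 0], [-0.5, 0, 9, 0, 0, 0]]
  ]
}}

```text
time_s: 16.4
position: [0.5084, -0.2724, 0.0836]
ee_rot: [0.473, -3.105, -0.001]
force: [-0.3, 0.4, -1.1]
gripper_width: 0.0095
gripper_force: 55.0
```

```bash
python3 g.py 0.5086 -0.2726 0.068 197.4
```

```text
t 16.40 pos [ 0.5084 -0.2724  0.0836] txang -162.68 zaxis [-6.e-04  3.e-04 -1.e+00] F [-0.3  0.4 -1.1] M [0.05 0.07 0.05] w 0.0095 gf 55.0 q [ 0.19  0.48  0.31  1.92 -0.2   0.78  2.48]
MOVE mm [-0.1, -0.3, 15.6] deg [0.03, -0.03, -0.08]
```

In the slot with no side force. Pushing down through the pins.

Request:
{"op": "step_arm", "data": {
  "motion": [
    [[0, 0, 2, 0, 0, 0], [0, 0, 4, 0, 0, 0], [0, 0, 6, 0, 0, 0], [0, 0, 8, 0, 0, 0], [0, 0, 10, 0, 0, 0], [0, 0, 12, 0, 0, 0], [0, 0, 12, 0, 0, 0]]
  ]
}}

```text
time_s: 17.1
position: [0.5091, -0.2731, 0.0723]
ee_rot: [-0.472, 3.105, -0.002]
force: [0.6, -1.6, 1.2]
gripper_width: 0.0099
gripper_force: 55.0
```

```bash
python3 g.py 0.5086 -0.2726 0.068 197.4
```

```text
t 17.10 pos [ 0.5091 -0.2731  0.0723] txang -162.70 zaxis [ 0.0014 -0.001  -1.    ] F [ 0.6 -1.6  1.2] M [-0.26 -0.17  0.02] w 0.0099 gf 55.0 q [ 0.19  0.5   0.3   1.92 -0.21  0.75  2.48]
MOVE mm [0.4, 0.7, 4.3] deg [-0.08, 0.06, -0.1]
```

Request:
{"op": "step_arm", "data": {
  "motion": [
    [[0, 0, 1, 0, 0, 0], [0, 0, 2, 0, 0, 0], [0, 0, 3, 0, 0, 0], [0, 0, 4, 0, 0, 0], [0, 0, 5, 0, 0, 0], [0, 0, 5, 0, 0, 0]]
  ]
}}

```text
time_s: 17.7
position: [0.5097, -0.2731, 0.0681]
ee_rot: [-0.472, 3.104, -0.002]
force: [-0.3, -1.1, 7.4]
gripper_width: 0.0094
gripper_force: 55.0
```

```bash
python3 g.py 0.5086 -0.2726 0.068 197.4
```

```text
t 17.70 pos [ 0.5097 -0.2731  0.0681] txang -162.69 zaxis [ 2.4e-03 -9.0e-04 -1.0e+00] F [-0.3 -1.1  7.4] M [0.01 0.06 0.01] w 0.0094 gf 55.0 q [ 0.19  0.5   0.3   1.92 -0.21  0.74  2.48]
MOVE mm [0.9, 0.8, 0.1] deg [-0.09, 0.12, -0.09]
```

Request:
{"op": "step_arm", "data": {
  "motion": [
    [[0, 0, 1, 0, 0, 0], [0, 0, 2, 0, 0, 0], [0, 0, 2, 0, 0, 1.5], [0, 0, 2, 0, 0, -1.5], [0, 0, 2, 0, 0, 0], [0, 0, 2, 0, 0, 0]]
  ]
}}

```text
time_s: 18.3
position: [0.5099, -0.2731, 0.068]
ee_rot: [-0.472, 3.103, -0.001]
force: [-3.6, 2.0, 19.7]
gripper_width: 0.0092
gripper_force: 55.0
```

```bash
python3 g.py 0.5086 -0.2726 0.068 197.4
```

```text
t 18.30 pos [ 0.5099 -0.2731  0.068 ] txang -162.69 zaxis [ 3.e-03 -3.e-04 -1.e+00] F [-3.6  2.  19.7] M [0.48 0.93 0.08] w 0.0092 gf 55.0 q [ 0.19  0.5   0.3   1.92 -0.21  0.74  2.49]
MOVE mm [1.0, 0.9, 0.0] deg [-0.07, 0.16, -0.09]
```

Request:
{"op": "step_arm", "data": {
  "motion": [
    [[0, 0, -1.5, 0, 0, 0], [0, 0, -1.5, 0, 0, 5], [0, 0, -1.5, 0, 0, 12], [0, 0, -1.5, 0, 0, 19], [0, 0, -1.5, 0, 0, 26], [0, 0, -1.5, 0, 0, 33], [0, 0, -1.5, 0, 0, 40], [0, 0, -1.5, 0, 0, 40]]
  ]
}}

```text
time_s: 19.1
position: [0.5098, -0.2737, 0.0681]
ee_rot: [0.62, 3.077, -0.003]
force: [-1.0, -1.6, 10.8]
gripper_width: 0.0099
gripper_force: 55.0
```

```bash
python3 g.py 0.5086 -0.2726 0.068 107.4
```

```text
t 19.10 pos [ 0.5098 -0.2737  0.0681] txang 157.20 zaxis [ 0.0025 -0.0022 -1.    ] F [-1.  -1.6 10.8] M [-0.22  0.28  0.02] w 0.0099 gf 55.0 q [ 0.06  0.53  0.48  1.93 -0.35  0.76  1.91]
MOVE mm [1.5, 0.6, 0.1] deg [0.02, 0.19, 49.8]
```

Request:
{"op": "step_arm", "data": {
  "motion": [
    [[0, 0, 0, 0, 0, 7], [0, 0, 0, 0, 0, 14], [0, 0, 0, 0, 0, 21], [0, 0, 0, 0, 0, 28], [0, 0, 0, 0, 0, 35], [0, 0, 0, 0, 0, 42], [0, 0, 0, 0, 0, 48], [0, 0, 0, 0, 0, 52], [0, 0, 0, 0, 0, 52]]
  ]
}}

```text
time_s: 20.0
position: [0.5089, -0.2744, 0.0681]
ee_rot: [1.906, 2.494, -0.002]
force: [-2.4, -2.0, 11.7]
gripper_width: 0.0097
gripper_force: 55.0
```

```bash
python3 g.py 0.5086 -0.2726 0.068 107.4
```

```text
t 20.00 pos [ 0.5089 -0.2744  0.0681] txang 105.24 zaxis [ 0.0013 -0.0026 -1.    ] F [-2.4 -2.  11.7] M [-0.44  0.63  0.09] w 0.0097 gf 55.0 q [-0.11  0.59  0.73  1.94 -0.53  0.81  1.18]
MOVE mm [1.8, 0.2, 0.1] deg [0.03, 0.17, -2.16]
```

Request:
{"op": "step_arm", "data": {
  "motion": [
    [[0, 0, 0, 0, 0, 2], [0, 0, 0, 0, 0, 4], [0, 0, 0, 0, 0, 5], [0, 0, 0, 0, 0, 5], [0, 0, 0, 0, 0, 5]]
  ]
}}

```text
time_s: 20.5
position: [0.5088, -0.2745, 0.0681]
ee_rot: [2.011, 2.41, -0.001]
force: [-2.6, -1.5, 11.5]
gripper_width: 0.0094
gripper_force: 55.0
```

```bash
python3 g.py 0.5086 -0.2726 0.068 107.4
```

```text
t 20.50 pos [ 0.5088 -0.2745  0.0681] txang 100.32 zaxis [ 0.0014 -0.0024 -1.    ] F [-2.6 -1.5 11.5] M [-0.4   0.7   0.24] w 0.0094 gf 55.0 q [-0.12  0.6   0.75  1.94 -0.55  0.82  1.11]
MOVE mm [1.9, 0.1, 0.1] deg [0.05, 0.15, -7.08]
```

Request:
{"op": "step_arm", "data": {
  "motion": [
    [[0, 0, 0, 0, 0, 1], [0, 0, 0, 0, 0, 2], [0, 0, 0, 0, 0, 2], [0, 0, 0, 0, 0, 2]]
  ]
}}

```text
time_s: 20.9
position: [0.5088, -0.2744, 0.0681]
ee_rot: [2.052, 2.375, -0.001]
force: [-1.8, -1.5, 10.5]
gripper_width: 0.0096
gripper_force: 55.0
```

```bash
python3 g.py 0.5086 -0.2726 0.068 107.4
python3 - <<'E'
from bench import get_image
import cv2,numpy as np
a=get_image("scene")[:,:,::-1]
cv2.imwrite("pics/fin.png",cv2.resize(a[130:290,80:345],None,fx=3,fy=3,interpolation=cv2.INTER_CUBIC))
E
```

```text
t 20.90 pos [ 0.5088 -0.2744  0.0681] txang 98.34 zaxis [ 0.0013 -0.0024 -1.    ] F [-1.8 -1.5 10.5] M [-0.4   0.75  0.28] w 0.0096 gf 55.0 q [-0.13  0.6   0.76  1.94 -0.56  0.82  1.08]
MOVE mm [1.8, 0.1, 0.1] deg [0.04, 0.15, -9.06]
```

View pics/fin.png

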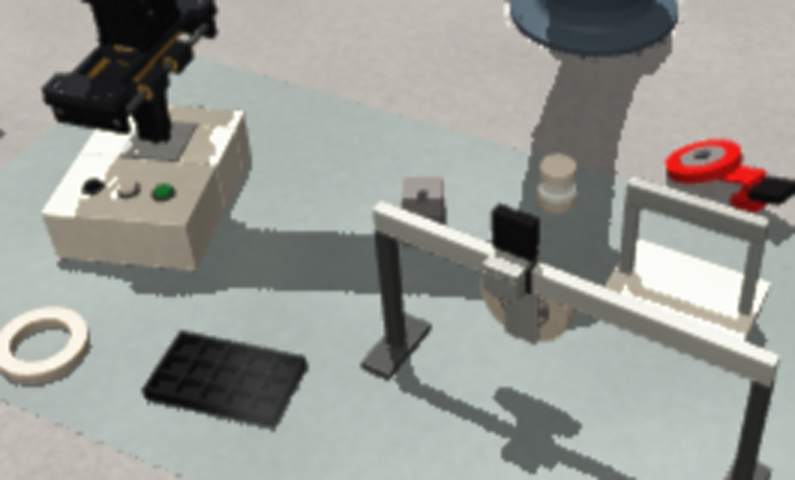

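The hanger hangs on the band, released, and the bystanders are untouched. The key is home and at the stop: the moment is 0.28 N m, above the spring's 0.11. Handing in.

```bash
python3 -c "
from bench import order
print(order.hand_in())"
```

```text
the job is handed in; nothing more can be done
None
```

The job is handed in, with no verdict shown: the hanger is hooked on the rail, slid to within about 1 mm of the band's centre by camera and released, and the key is fully home, turned clockwise to the stop and still gripped, at about 21 s of the 58 s allowed.

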